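# Put the rebuild gears in their own trays

## Task

Sort the four white gears, hub up, each lying flat in the middle of its own tray: the large gear in the round tray, the medium gear in the square tray, the small gear in the six-sided tray and the cone-shaped bevel gear in the oblong tray. The large and the medium gear lie in each other's trays, so set one of them down on the cork mat and let go of it while you make the swap. The plain ring without teeth is no gear: leave it where it is.

Things in the scene. Friction and masses are not known exactly. Their poses are not given: they have to be found in the camera images.
- large_gear: The largest flat gear. White nylon, toothed rim. Origin: centre of the underside, z up along the hub; 80 mm over the teeth, toothed disc 10 mm thick. A round plain hub 22 mm in diameter rises on top, total height 34 mm; pick it up by this hub. About 70 g. Starts in the square tray.
- medium_gear: The middle-sized flat gear. White nylon, toothed rim. Origin: centre of the underside, z up along the hub; 58 mm over the teeth, toothed disc 10 mm thick. A round plain hub 22 mm in diameter rises on top, total height 34 mm; pick it up by this hub. About 45 g. Starts in the round tray.
- small_gear: The smallest flat gear. White nylon, toothed rim. Origin: centre of the underside, z up along the hub; 40 mm over the teeth, toothed disc 10 mm thick. A round plain hub 18 mm in diameter rises on top, total height 34 mm; pick it up by this hub. About 25 g. Starts on the bare table.
- bevel_gear: The cone-shaped gear. White nylon, toothed rim. Origin: centre of the underside, z up along the hub; 54 mm over the teeth, the cone narrows upward, from 4 to 16 mm above the underside, to 28 mm. A round plain hub 18 mm in diameter rises on top, total height 36 mm; pick it up by this hub. About 30 g. Starts on the bare table; the hub proper is its top 20 mm.
- round_tray: Round tray, 110 mm outside diameter; the medium gear lies in it at the start. Dark steel, fixed to the table. Floor 3 mm thick, lip 6 mm high overall and 3 mm thick. Origin: centre of the underside, z up.
- square_tray: Square tray, 106 mm a side; the large gear lies in it at the start. Dark steel, fixed to the table. Floor 3 mm thick, lip 6 mm high overall and 3 mm thick. Origin: centre of the underside, z up.
- six_sided_tray: Hexagonal tray, 110 mm across the flats, empty. Dark steel, fixed to the table. Floor 3 mm thick, lip 6 mm high overall and 3 mm thick. Origin: centre of the underside, z up.
- oblong_tray: Oblong (rectangular) tray, 126 mm along its x by 82 mm along its y, empty. Dark steel, fixed to the table. Floor 3 mm thick, lip 6 mm high overall and 3 mm thick. Origin: centre of the underside, z up.
- cork_mat: Brown cork mat, 104 mm square, 4 mm thick, flat, empty, fixed to the table: the free parking spot. Origin: centre of the underside, z up.
- plain_ring: Plain white nylon spacer ring without teeth or hub, 44 mm outside, 22 mm bore, 18 mm high, loose on the table; not a gear. Origin: centre of the underside.
Mind the look-alikes: they are no part of the job. Leave any blue or green look-alike of the large_gear alone.

How it is judged:
On the way:
1. the large or the medium gear is parked flat on the cork mat and released (((horizontal distance between large_gear and cork_mat below 0.035 m and z of large_gear in the frame of cork_mat below 0.009 m and angle between large_gear's own z axis and vertical below 0.12 rad and linear speed of large_gear below 0.02 m/s and contact force between large_gear and the fingers below 0.1 N) or (horizontal distance between medium_gear and cork_mat below 0.035 m and z of medium_gear in the frame of cork_mat below 0.009 m and angle between medium_gear's own z axis and vertical below 0.12 rad and linear speed of medium_gear below 0.02 m/s and contact force between medium_gear and the fingers below 0.1 N))), for 0.2 s.
At the end, for the whole second after the job is handed in: Large gear in the round tray, medium gear in the square tray, small gear in the six-sided tray, bevel gear in the oblong tray: each within 15 mm of the tray's centre, lying flat on the tray's floor, hub up, released and at rest (horizontal distance between large_gear and round_tray below 0.015 m and z of large_gear in the frame of round_tray below 0.007 m and angle between each of large_gear, medium_gear, small_gear, bevel_gear's own z axis and vertical below 0.12 rad and linear speed of each of large_gear, medium_gear, small_gear, bevel_gear below 0.02 m/s and contact force between each of large_gear, medium_gear, small_gear, bevel_gear and the fingers below 0.1 N and horizontal distance between medium_gear and square_tray below 0.015 m and z of medium_gear in the frame of square_tray below 0.007 m and horizontal distance between small_gear and six_sided_tray below 0.015 m and z of small_gear in the frame of six_sided_tray below 0.007 m and horizontal distance between bevel_gear and oblong_tray below 0.015 m and z of bevel_gear in the frame of oblong_tray below 0.007 m); the robot touches nothing.
It fails at once if the plain ring is moved by more than 30 mm (distance of plain_ring from where it was at the start of the episode above 0.03 m).
It also fails if it takes over 118 s, if anything falls off the work surface, if the arm or the gripper's body presses on something with over 40 N, if the wrist force passes 120 N, or if a joint passes its speed limit or range.

## Robot

A 7-joint arm with a two-finger parallel gripper is mounted at the origin on the work surface. World frame = base frame: x ahead of the robot, y to its left, z up, the work surface at z = 0. Lengths are in m, angles in rad, forces in N, time in s.
With the tool pointing down it reaches from about 0.4 to 0.925 m from the base axis. Payload 4.1 kg.
Tool frame: the origin (TCP) lies between the finger pads; the fingertips stand 11 mm ahead of it and the grasp point (between the pads) lies 8 mm behind it (arm.tcp_to_tips is the distance from the TCP to the fingertips, in m); z points along the fingers, x is the direction in which the jaws open and shut, and the axes are right-handed (so a half turn about z gives the same grasp; the last joint's range is limited). The gripper opens to 85 mm and grips with 20 to 120 N. Pads are 22 mm wide; open, the fingers measure 114 mm over their backs; the gripper's body (76 mm by 85 mm) begins 54 mm behind the grasp point. The pads swing forward as they close: fully open they stand 13 mm farther back than shut.
Start: joints at [1.22, 0.398, 0.045, 1.537, -0.019, 1.207, -0.051], TCP at [0.162, -0.63, 0.242] pointing down, gripper open.
Joint ranges: [-2.82, 2.82], [-0.49, 2.23], [-1.37, 1.46], [0, 2.46], [-1.36, 4.5], [0.23, 2], [-2.94, 2.94]. Speed limits (rad/s): [2.57, 2.57, 3.14, 3.14, 3.14, 3.14, 3.14].

## Interface

Orientations are given as a unit quaternion [w, x, y, z].
In Python, from bench import arm, viewer gives the robot as it stands.
- The arm moves only by the shell command python3 -m inch 'ROWS' [FORCE]. ROWS is JSON, a list of rows, each a list of 7 numbers: the shift along the tool's x, y, z in m, then the turn, a rotation vector about the tool's x, y, z in rad, then the opening, from 0 (shut) to 1 (fully open). A call has 1 to 20 rows; each row is the pose to reach, as a shift and turn from the pose measured when the call began, along the tool's axes at that moment; what a row does not reach only later rows make up. A row lasts 1/10 s, in which the tool goes at most 50 mm and 8.59 degrees, less where a joint would pass 70% of its speed; a pose out of reach is approached as far as the arm can. A call with a gripper value outside its range is refused whole. The fingers move at their own pace and stop on an object; FORCE is the grip in N (left out, the last holds). Time passes only in rows, so rows that repeat a pose let the fingers close. It gives the time, the measured TCP pose, the force and the opening at its end, in the units of the state.
- arm.get_state(): the state, without advancing time (a new reading comes with each control period).
- viewer.camera(name): name is "scene" or "top" or "wrist"; returns (picture, depth): 420x560x3 uint8, red, green, blue; 420x560 float32, m along the optical axis (not along the pixel's ray), 0 where there is no reading.
- viewer.camera_params(name): a dict with "intrinsics" (3x3 intrinsics, pixels), "k1" (the pictures are not rectified: a ray, as slopes to the right and down, at radius r is drawn at 1 + k1 r^2 times it, then the intrinsics apply), "origin" and "attitude" of the camera in the world. Camera axes: x right, y down, z forward; pixel columns grow to the right and rows downward; lengths in m; the calibration is good to about 2 mm. A picture is of the moment at which its call begins: read the wrist's pose just before it. camera_params takes no time and is no camera call; for the wrist camera it gives the pose at the moment of the call.
- arm.close_job(): hands the job in, once; it reports no verdict.
The state is a dict: "t": time; "qpos": joint angles; "qd": joint speeds; "tau": joint torques, N m; "ee_pos": TCP position; "tool_rot": TCP orientation; "ft_force": force on the tool from outside, world axes, zero at the start; "wrist_torque": the same for the moment, N m; "opening": finger opening in m.
Only numpy, scipy, OpenCV 4.12 (cv2) and the standard library are available. Lean on these libraries where they do the work, as an engineer would, in place of code of your own. Each camera call takes 0.05 s, during which the arm holds its last target.

## Working session

There is one attempt and no reset: what is moved stays moved. The work goes in short steps, Python scripts to look and compute and a shell command to move; the robot and the scene stay as the last step left them, time stands still between calls to the robot, and variables do not carry over. Pictures are saved under pics/ and viewed, and the job is handed in when it is done.

```bash
ls; mkdir -p pics; python3 - <<'E'
from bench import arm, viewer
import cv2
print(arm.get_state())
for n in ("top","scene"):
    p=viewer.camera_params(n); print(n,p)
    im,d=viewer.camera(n); cv2.imwrite(f"pics/{n}0.png",im[:,:,::-1])
E
```

```text
pics
{'t': 0.0, 'qpos': array([ 1.22000471,  0.39922516,  0.04502031,  1.53790405, -0.01869273,
        1.20685466, -0.0506881 ]), 'qd': array([-5.81306295e-04,  7.76756593e-04, -8.90969392e-05, -1.16928918e-04,
        3.83776722e-04, -1.11296457e-03,  8.87867130e-04]), 'tau': array([-8.31564412e-04, -4.75118423e+01,  1.36462893e+00, -2.54221237e+01,
        1.17305206e-02,  9.57245647e-03, -4.99533897e-06]), 'ee_pos': array([ 0.16181621, -0.62890473,  0.24123102]), 'tool_rot': array([-5.46963064e-04,  7.90339344e-01, -6.12668549e-01, -8.19193959e-04]), 'ft_force': array([ 0.36037477,  0.60768165, -0.36840586]), 'wrist_torque': array([-0.00438769, -0.0285472 ,  0.020971  ]), 'opening': 0.08547467809850993}
top {'intrinsics': array([[438.56091466,   0.        , 280.7663877 ],
       [  0.        , 438.56091466, 208.84965217],
       [  0.        ,   0.        ,   1.        ]]), 'k1': -0.1038039083157225, 'origin': array([0.24908694, 0.0139156 , 0.95177245]), 'attitude': array([ 0.07940814, -0.66682599,  0.73636041, -0.08252761])}
scene {'intrinsics': array([[443.98823403,   0.        , 277.55194162],
       [  0.        , 443.98823403, 208.27876406],
       [  0.        ,   0.        ,   1.        ]]), 'k1': -0.13048835285125143, 'origin': array([0.92497622, 0.04480469, 0.78212636]), 'attitude': array([-0.18394949,  0.6427218 ,  0.71341915, -0.21001045])}
```

View pics/top0.png

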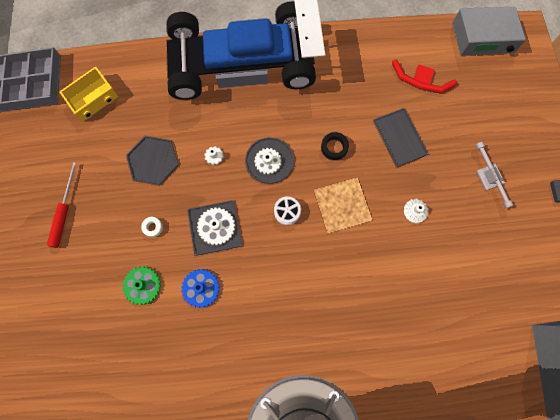

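View pics/scene0.png

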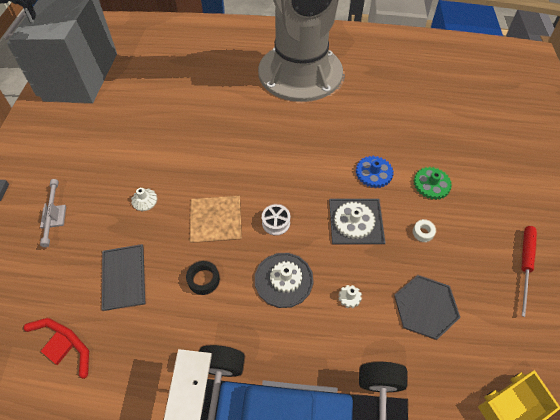

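The top view shows hexagon (153,160), small gear (214,156), round tray with medium gear (268,160), oblong tray (401,137), ring (151,227), square tray with large gear (216,228), cork (343,205) and bevel (416,210). Next I'll enlarge it.

```bash
cat > h.py <<'E'
import numpy as np, cv2
from bench import arm, viewer
from scipy.spatial.transform import Rotation as R
def rot(q): return R.from_quat([q[1],q[2],q[3],q[0]])
def rays(P,uv):
    K=P["intrinsics"]; uv=np.atleast_2d(np.array(uv,float))
    d=np.c_[(uv[:,0]-K[0,2])/K[0,0],(uv[:,1]-K[1,2])/K[1,1]]
    s=d.copy()
    for _ in range(20): s=d/(1+P["k1"]*(s**2).sum(1,keepdims=True))
    return np.c_[s,np.ones(len(s))]
def plane(P,uv,z):
    w=rot(P["attitude"]).apply(rays(P,uv)); o=np.array(P["origin"])
    return o+w*((z-o[2])/w[:,2])[:,None]
def depthpt(P,uv,dep):
    return np.array(P["origin"])+rot(P["attitude"]).apply(rays(P,uv)*np.atleast_1d(dep)[:,None])
def proj(P,X):
    c=rot(P["attitude"]).inv().apply(np.atleast_2d(X)-P["origin"]); s=c[:,:2]/c[:,2:]
    s=s*(1+P["k1"]*(s**2).sum(1,keepdims=True)); K=P["intrinsics"]
    return s*[K[0,0],K[1,1]]+[K[0,2],K[1,2]]
E
python3 - <<'E'
from h import *
im=cv2.imread("pics/top0.png")
a=cv2.resize(im[120:270,120:290],None,fx=4.5,fy=4,interpolation=cv2.INTER_CUBIC)
a=cv2.resize(im[120:270,110:300],None,fx=4,fy=4,interpolation=cv2.INTER_CUBIC);cv2.imwrite("pics/ta.png",a)
b=cv2.resize(im[95:245,265:455],None,fx=4,fy=4,interpolation=cv2.INTER_CUBIC);cv2.imwrite("pics/tb.png",b)
E
```

```text
(no output)
```

View pics/ta.png

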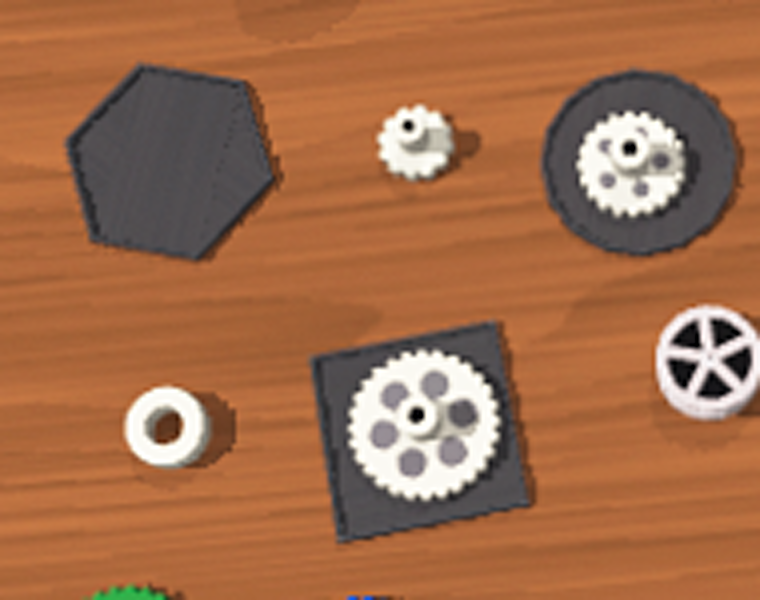

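View pics/tb.png

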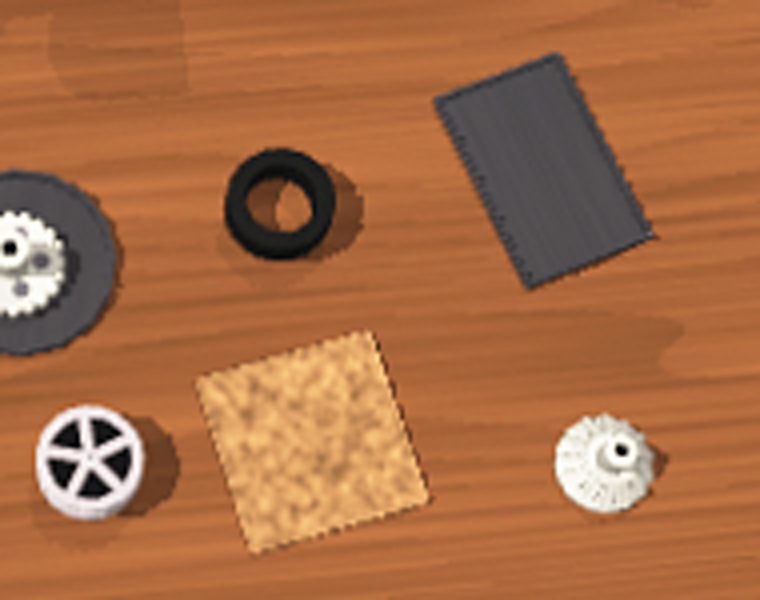

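```bash
python3 - <<'E'
from h import *
P=viewer.camera_params("top")
A=lambda l:[(110+(x+.5)/4-.5,120+(y+.5)/4-.5) for x,y in l]
B=lambda l:[(265+(x+.5)/4-.5,95+(y+.5)/4-.5) for x,y in l]
def show(n,uv,z):
    p=plane(P,uv,z)[:,:2]; e=np.linalg.norm(p-np.roll(p,-1,0),axis=1)
    print(n,p.mean(0).round(4),"r",np.hypot(*p.mean(0)).round(3),"sides",e.round(3) if len(p)>1 else "")
    if len(p)>3: print("   ang",np.degrees(np.arctan2(*(p[1]-p[0])[::-1])).round(1))
show("hex",A([(145,65),(247,82),(277,180),(198,260),(93,240),(67,143)]),.006)
show("round",A([(640,70),(738,162),(640,255),(543,162)]),.006)
show("sq",A([(313,357),(496,322),(533,503),(341,541)]),.006)
show("obl",B([(435,100),(560,54),(653,237),(530,288)]),.006)
show("cork",B([(196,379),(370,330),(430,500),(255,552)]),.004)
show("med",A([(629,149)]),.037);show("large",A([(417,415)]),.037)
show("small",A([(408,127)]),.034);show("bevel",B([(621,450)]),.036);show("ring",A([(167,427)]),.018)
show("wheel",B([(90,460)]),.02);show("tyre",B([(281,204)]),.02)
# depth checks
im,d=viewer.camera("top")
for n,uv in (("med",(267.3,157+2)),("tab",(250,200)),("lhub",(217,222)),("bevhub",(418,206.5)),("wheel",(288,211)),("tyre",(326,146)),("ring",(146,227)),("lrim",(216,240))):
    u,v=map(int,uv); print(n,depthpt(P,[(u,v)],d[v,u]).round(4))
E
```

```text
hex [0.6145 0.2818] r 0.676 sides [0.063 0.064 0.064 0.063 0.062 0.064]
   ang -106.2
round [0.5858 0.0127] r 0.586 sides [0.08  0.078 0.079 0.078]
   ang -140.7
sq [0.4431 0.1474] r 0.467 sides [0.104 0.104 0.106 0.105]
   ang -84.6
obl [ 0.6132 -0.2957] r 0.681 sides [0.082 0.124 0.081 0.126]
   ang -74.0
cork [ 0.4663 -0.1399] r 0.487 sides [0.103 0.103 0.102 0.103]
   ang -79.5
med [0.5826 0.0182] r 0.583 sides 
large [0.4449 0.1443] r 0.468 sides 
small [0.6094 0.1397] r 0.625 sides 
bevel [ 0.4364 -0.3008] r 0.53 sides 
ring [0.4558 0.2849] r 0.538 sides 
wheel [ 0.4632 -0.0147] r 0.463 sides 
tyre [ 0.6004 -0.1374] r 0.616 sides 
med [[0.5777 0.0184 0.0368]]
tab [[0.4976 0.0652 0.002 ]]
lhub [[0.4473 0.1375 0.0365]]
bevhub [[ 0.4398 -0.2979  0.0335]]
wheel [[ 0.458  -0.016   0.0284]]
tyre [[ 0.5989 -0.1163  0.0269]]
ring [[0.4555 0.2968 0.0185]]
lrim [[0.4122 0.145  0.0168]]
```

Measured sizes agree with the given ones (sides 104/124×82/103/63 mm, heights within 2 mm). I'll approach the medium gear and check it with the wrist camera.

```bash
cat >> h.py <<'E'
def go(x,y,z):
    "shift and turn (tool axes) to world xyz, tool x=-y, tool y=-x, z down"
    s=arm.get_state(); T=rot(s["tool_rot"])
    G=R.from_matrix(np.array([[0,-1,0],[-1,0,0],[0,0,-1]]).T)
    print("shift",T.inv().apply(np.array([x,y,z])-s["ee_pos"]).round(4),"turn",(T.inv()*G).as_rotvec().round(3),"t",round(s["t"],2),"tcp",s["ee_pos"].round(4),"F",s["ft_force"].round(1),"open",round(s["opening"],4),"q",s["qpos"].round(2))
E
python3 - <<'E'
from h import *
go(.5,.018,.22);go(.583,.018,.22)
print(arm.tcp_to_tips, viewer.camera_params("wrist"))
E
```

```text
shift [-0.5423 -0.4887  0.0223] turn [0.    0.001 0.252] t 0.15 tcp [ 0.1619 -0.629   0.2415] F [ 0.2  0.3 -0.1] open 0.0853 q [ 1.22  0.4   0.05  1.54 -0.02  1.21 -0.05]
shift [-0.5216 -0.5691  0.0222] turn [0.    0.001 0.252] t 0.15 tcp [ 0.1619 -0.629   0.2415] F [ 0.2  0.3 -0.1] open 0.0853 q [ 1.22  0.4   0.05  1.54 -0.02  1.21 -0.05]
0.011 {'intrinsics': array([[361.99188925,   0.        , 274.74180303],
       [  0.        , 361.99188925, 204.81999732],
       [  0.        ,   0.        ,   1.        ]]), 'k1': 0.012314483945130489, 'origin': array([ 0.23320264, -0.61116785,  0.3722463 ]), 'attitude': array([ 0.11419263,  0.78213108, -0.60590894, -0.09002982])}
```

```bash
python3 -m inch '[[-0.522,-0.569,0.022,0,0,0.252,0.6],[-0.522,-0.569,0.022,0,0,0.252,0.6],[-0.522,-0.569,0.022,0,0,0.252,0.6],[-0.522,-0.569,0.022,0,0,0.252,0.6],[-0.522,-0.569,0.022,0,0,0.252,0.6],[-0.522,-0.569,0.022,0,0,0.252,0.6],[-0.522,-0.569,0.022,0,0,0.252,0.6],[-0.522,-0.569,0.022,0,0,0.252,0.6],[-0.522,-0.569,0.022,0,0,0.252,0.6],[-0.522,-0.569,0.022,0,0,0.252,0.6],[-0.522,-0.569,0.022,0,0,0.252,0.6],[-0.522,-0.569,0.022,0,0,0.252,0.6],[-0.522,-0.569,0.022,0,0,0.252,0.6],[-0.522,-0.569,0.022,0,0,0.252,0.6],[-0.522,-0.569,0.022,0,0,0.252,0.6],[-0.522,-0.569,0.022,0,0,0.252,0.6],[-0.522,-0.569,0.022,0,0,0.252,0.6],[-0.522,-0.569,0.022,0,0,0.252,0.6],[-0.522,-0.569,0.022,0,0,0.252,0.6],[-0.522,-0.569,0.022,0,0,0.252,0.6]]' 40
python3 - <<'E'
from h import *
go(.583,.018,.22)
P=viewer.camera_params("wrist"); im,d=viewer.camera("wrist"); cv2.imwrite("pics/w1.png",im[:,:,::-1]); np.save("d1.npy",d)
print(P["origin"],P["attitude"], "pred hub px",proj(P,[.5826,.0182,.037]),proj(P,[.5858,.0127,.006]))
E
```

```text
t: 2.15
ee_pos: [0.5823, 0.0164, 0.2202]
tool_rot: [-0.0, -0.706, 0.708, 0.0]
ft_force: [-0.4, -0.5, -0.7]
opening: 0.0511
shift [-0.0016 -0.0007  0.0002] turn [ 0.001  0.    -0.003] t 2.15 tcp [0.5823 0.0164 0.2202] F [-0.4 -0.5 -0.7] open 0.0511 q [ 0.22  0.32 -0.4   1.72  0.13  1.13 -1.79]
[0.65600082 0.01584792 0.35089485] [-0.10241399 -0.69874418  0.70033375  0.10392586] pred hub px [[272.93590553 181.93577299]] [[278.81419498 171.391103  ]]
```

View pics/w1.png

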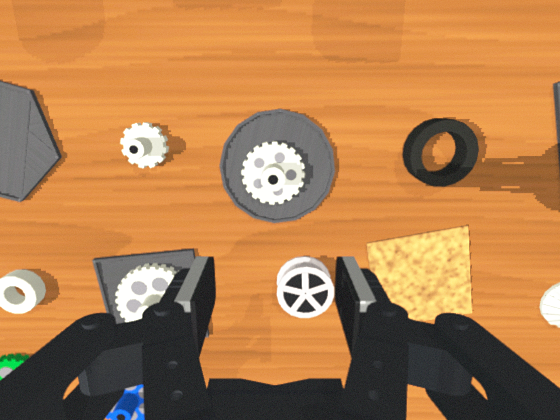

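The wrist picture shows the medium hub bore at (273,180), predicted (273,182). The tray centre is near (279,165), predicted (279,171), so I'll check that with edge points.

```bash
python3 - <<'E'
from h import *
P=dict(viewer.camera_params("wrist"))
im=cv2.imread("pics/w1.png")
p=plane(P,[(221,166),(336,166),(279,109),(279,221)],.006)[:,:2]; print(p.round(4),"c",((p[0]+p[1])/2)[1],((p[2]+p[3])/2)[0])
print("hub",plane(P,[(273,180)],.037),"small",plane(P,[(133.5,149)],.034), "cork",plane(P,[(367,243),(469,226)],.004))
# tray ellipse, both cameras by segmentation of dark grey
for n,I,Q,z in (("w",im,P,.006),("t",cv2.imread("pics/top0.png"),viewer.camera_params("top"),.006)):
    c=proj(Q,[.5858,.0127,.006])[0]
    hsv=cv2.cvtColor(I,cv2.COLOR_BGR2HSV); m=((hsv[...,1]<70)).astype(np.uint8)
    m=cv2.morphologyEx(m,cv2.MORPH_OPEN,np.ones((3,3)))
    k,l=cv2.connectedComponents(m); b=(l==l[int(c[1]),int(c[0])+25]).astype(np.uint8)
    cn=max(cv2.findContours(b,0,1)[0],key=cv2.contourArea)[:,0,:]
    w=plane(Q,cn.astype(float),z)[:,:2].astype(np.float32); print(n,len(cn),cv2.fitEllipse(w))
E
```

```text
[[ 0.5913  0.0687]
 [ 0.5911 -0.0421]
 [ 0.6443  0.0129]
 [ 0.5351  0.0127]] c 0.013314110884441878 0.5896845077609586
hub [[0.5844752  0.01841629 0.037     ]] small [[0.6116552  0.14010321 0.034     ]] cork [[ 0.51019404 -0.07814946  0.004     ]
 [ 0.52875625 -0.1799764   0.004     ]]
w 322 ((0.5891472697257996, 0.014835535548627377), (0.10890591889619827, 0.10902328789234161), 42.1773681640625)
t 2219 ((0.4693029820919037, -0.042503125965595245), (0.9833360910415649, 1.6025604009628296), 3.1050713062286377)
```

```bash
python3 -m inch '[[-0.002,-0.002,0.05,0,0,0,0.6],[-0.002,-0.002,0.1,0,0,0,0.6],[-0.002,-0.002,0.14,0,0,0,0.6],[-0.002,-0.002,0.17,0,0,0,0.6],[-0.002,-0.002,0.185,0,0,0,0.6],[-0.002,-0.002,0.193,0,0,0,0.6],[-0.002,-0.002,0.193,0,0,0,0.6],[-0.002,-0.002,0.193,0,0,0,0.6]]'
python3 - <<'E'
from h import *
go(.584,.018,.027)
im,d=viewer.camera("wrist"); cv2.imwrite("pics/w2.png",im[:,:,::-1])
E
```

```text
t: 3.0
ee_pos: [0.5856, 0.0188, 0.0288]
tool_rot: [0.001, -0.706, 0.708, -0.001]
ft_force: [0.8, 0.2, -0.0]
opening: 0.0516
shift [0.0008 0.0016 0.0018] turn [-0.002  0.001 -0.003] t 3.0 tcp [0.5856 0.0188 0.0288] F [ 0.8  0.2 -0. ] open 0.0516 q [ 0.17  0.55 -0.35  1.87  0.26  0.77 -1.9 ]
```

View pics/w2.png

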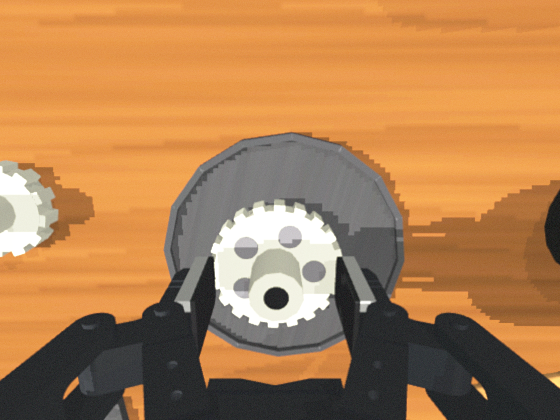

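The hub (bore at 276,297) is centred between the pads at columns 212 and 345, so I'll close and lift a little.

```bash
python3 -m inch '[[0.001,0.001,0.001,0,0,0,0.3],[0.001,0.001,0.001,0,0,0,0],[0.001,0.001,0.001,0,0,0,0],[0.001,0.001,0.001,0,0,0,0],[0.001,0.001,0.001,0,0,0,0],[0.001,0.001,0.001,0,0,0,0],[0.001,0.001,-0.02,0,0,0,0],[0.001,0.001,-0.06,0,0,0,0],[0.001,0.001,-0.06,0,0,0,0]]' 40
python3 - <<'E'
from h import *
go(.467,-.1395,.1)
im,d=viewer.camera("wrist"); cv2.imwrite("pics/w3.png",im[:,:,::-1])
E
```

```text
t: 3.95
ee_pos: [0.5885, 0.0185, 0.094]
tool_rot: [0.005, -0.706, 0.708, -0.004]
ft_force: [1.1, -0.1, 0.9]
opening: 0.0205
shift [ 0.1583  0.121  -0.0078] turn [-0.013  0.001 -0.003] t 3.95 tcp [0.5885 0.0185 0.094 ] F [ 1.1 -0.1  0.9] open 0.0205 q [ 0.19  0.46 -0.38  1.83  0.21  0.88 -1.86]
```

View pics/w3.png

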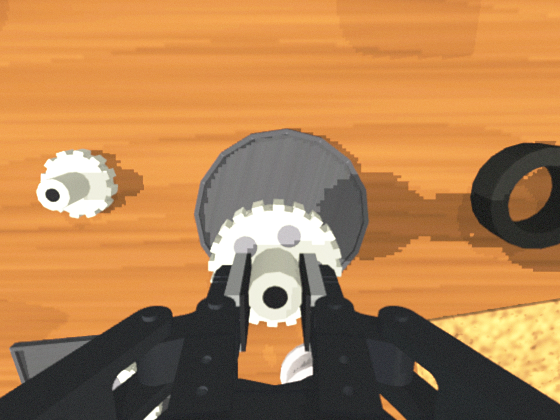

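The gear is held. Next: over to the cork and down.

```bash
python3 -m inch '[[0.04,0.03,-0.008,-0.013,0.001,-0.003,0],[0.08,0.06,-0.008,-0.013,0.001,-0.003,0],[0.12,0.09,-0.008,-0.013,0.001,-0.003,0],[0.15,0.115,-0.008,-0.013,0.001,-0.003,0],[0.158,0.121,-0.008,-0.013,0.001,-0.003,0],[0.158,0.121,-0.008,-0.013,0.001,-0.003,0],[0.158,0.121,-0.008,-0.013,0.001,-0.003,0]]'
python3 - <<'E'
from h import *
go(.467,-.1395,.03)
E
```

```text
t: 4.7
ee_pos: [0.4661, -0.1383, 0.0983]
tool_rot: [0.001, 0.708, -0.707, -0.002]
ft_force: [-0.3, 0.5, -1.0]
opening: 0.0208
shift [ 0.0013 -0.0011  0.0683] turn [0.004 0.001 0.001] t 4.7 tcp [ 0.4661 -0.1383  0.0983] F [-0.3  0.5 -1. ] open 0.0208 q [ 0.5   0.3  -0.35  2.06  0.14  0.81 -1.5 ]
```

```bash
python3 -m inch '[[0.001,-0.001,0.035,0.004,0.001,0,0],[0.001,-0.001,0.055,0.004,0.001,0,0],[0.001,-0.001,0.065,0.004,0.001,0,0],[0.001,-0.001,0.068,0.004,0.001,0,0],[0.001,-0.001,0.069,0.004,0.001,0,0],[0.001,-0.001,0.069,0.004,0.001,0,0]]'
python3 - <<'E'
from h import *
go(.467,-.1395,.029)
E
```

```text
t: 5.3
ee_pos: [0.4669, -0.1367, 0.0303]
tool_rot: [0.0, 0.708, -0.706, -0.001]
ft_force: [-5.6, 3.5, 8.4]
opening: 0.0202
shift [ 0.0028 -0.0001  0.0013] turn [0.002 0.002 0.004] t 5.3 tcp [ 0.4669 -0.1367  0.0303] F [-5.6  3.5  8.4] open 0.0202 q [ 0.47  0.41 -0.32  2.1   0.2   0.67 -1.56]
```

In contact with the cork (8 N). Opening and rising.

```bash
python3 -m inch '[[0,0,-0.001,0,0,0,0.4],[0,0,-0.001,0,0,0,0.6],[0,0,-0.001,0,0,0,0.6],[0,0,-0.001,0,0,0,0.6],[0,0,-0.02,0,0,0,0.6],[0,0,-0.06,0,0,0,0.6],[0,0,-0.1,0,0,0,0.6],[0,0,-0.13,0,0,0,0.6],[0,0,-0.13,0,0,0,0.6]]'
python3 - <<'E'
from h import *
go(.446,.1445,.16)
P=viewer.camera_params("wrist");im,d=viewer.camera("wrist"); cv2.imwrite("pics/w4.png",im[:,:,::-1])
print(proj(P,[[.467,-.1395,.038],[.467,-.1395,.004]]))
E
```

```text
t: 6.2
ee_pos: [0.4705, -0.1378, 0.1646]
tool_rot: [-0.002, 0.708, -0.706, 0.003]
ft_force: [1.3, 0.2, 0.8]
opening: 0.051
shift [-0.2824  0.0236  0.0041] turn [-0.007 -0.001  0.003] t 6.2 tcp [ 0.4705 -0.1378  0.1646] F [1.3 0.2 0.8] open 0.051 q [ 0.53  0.2  -0.37  2.    0.09  0.95 -1.46]
[[276.79341284 205.64027883]
 [276.57123427 194.08663773]]
```

View pics/w4.png

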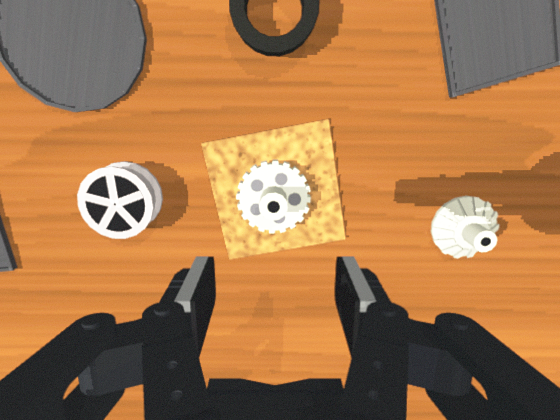

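The medium gear lies flat in the middle of the mat (bore at 273,206), released. Now the large gear.

```bash
python3 -m inch '[[-0.05,0.005,0.004,-0.007,0,0.003,0.6],[-0.1,0.01,0.004,-0.007,0,0.003,0.6],[-0.15,0.014,0.004,-0.007,0,0.003,0.6],[-0.2,0.018,0.004,-0.007,0,0.003,0.6],[-0.24,0.021,0.004,-0.007,0,0.003,0.6],[-0.27,0.023,0.004,-0.007,0,0.003,0.6],[-0.282,0.024,0.004,-0.007,0,0.003,0.6],[-0.282,0.024,0.004,-0.007,0,0.003,0.6],[-0.282,0.024,0.004,-0.007,0,0.003,0.6]]'
python3 - <<'E'
from h import *
go(.446,.1445,.028)
P=viewer.camera_params("wrist");im,d=viewer.camera("wrist"); cv2.imwrite("pics/w5.png",im[:,:,::-1])
print(proj(P,[[.446,.1445,.037],[.444,.1474,.006]]))
E
```

```text
t: 7.15
ee_pos: [0.4436, 0.1425, 0.1574]
tool_rot: [-0.003, -0.707, 0.708, 0.001]
ft_force: [0.3, -0.2, -0.1]
opening: 0.0513
shift [-0.0022 -0.0031  0.1294] turn [ 0.006 -0.002 -0.001] t 7.15 tcp [0.4436 0.1425 0.1574] F [ 0.3 -0.2 -0.1] open 0.0513 q [ 0.12  0.2  -0.58  2.04  0.13  0.94 -2.1 ]
[[271.74329423 198.19735516]
 [268.439474   189.95402333]]
```

View pics/w5.png

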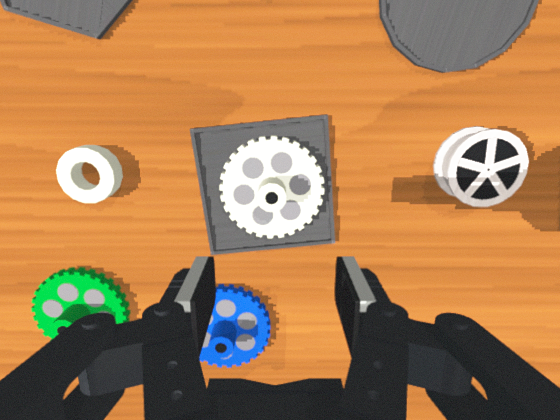

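Hub bore at (271.5,198) matches the prediction, so I descend and grip.

```bash
python3 -m inch '[[-0.002,-0.003,0.04,0.006,-0.002,0,0.6],[-0.002,-0.003,0.08,0.006,-0.002,0,0.6],[-0.002,-0.003,0.11,0.006,-0.002,0,0.6],[-0.002,-0.003,0.123,0.006,-0.002,0,0.6],[-0.002,-0.003,0.129,0.006,-0.002,0,0.6],[-0.002,-0.003,0.129,0.006,-0.002,0,0.6],[-0.002,-0.003,0.129,0.006,-0.002,0,0.6]]'
python3 - <<'E'
from h import *
go(.446,.1445,.028)
P=viewer.camera_params("wrist");im,d=viewer.camera("wrist"); cv2.imwrite("pics/w6.png",im[:,:,::-1])
E
```

```text
t: 7.9
ee_pos: [0.4474, 0.144, 0.0297]
tool_rot: [0.001, -0.706, 0.708, -0.001]
ft_force: [0.9, 0.4, 0.4]
opening: 0.0515
shift [-0.0005  0.0014  0.0017] turn [-0.003  0.001 -0.003] t 7.9 tcp [0.4474 0.144  0.0297] F [0.9 0.4 0.4] open 0.0515 q [ 0.03  0.41 -0.51  2.14  0.32  0.67 -2.27]
```

View pics/w6.png

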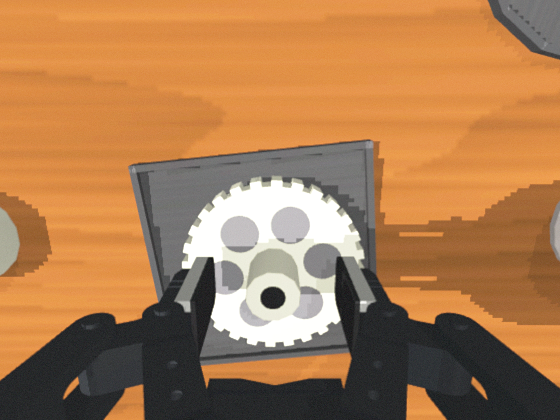

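The hub sits between the pads (272,297). Closing and lifting.

```bash
python3 -m inch '[[-0.001,0.001,0.001,-0.003,0,-0.003,0.3],[-0.001,0.001,0.001,-0.003,0,-0.003,0],[-0.001,0.001,0.001,-0.003,0,-0.003,0],[-0.001,0.001,0.001,-0.003,0,-0.003,0],[-0.001,0.001,0.001,-0.003,0,-0.003,0],[-0.001,0.001,0.001,-0.003,0,-0.003,0],[-0.001,0.001,-0.02,-0.003,0,-0.003,0],[-0.001,0.001,-0.06,-0.003,0,-0.003,0],[-0.001,0.001,-0.07,-0.003,0,-0.003,0],[-0.001,0.001,-0.07,-0.003,0,-0.003,0]]' 50
python3 - <<'E'
from h import *
go(.588,.0135,.1)
im,d=viewer.camera("wrist"); cv2.imwrite("pics/w7.png",im[:,:,::-1])
E
```

```text
t: 8.95
ee_pos: [0.4476, 0.1455, 0.1015]
tool_rot: [0.002, -0.707, 0.707, -0.001]
ft_force: [0.4, 0.5, -1.4]
opening: 0.0199
shift [ 0.1319 -0.1404  0.002 ] turn [-0.005  0.002 -0.   ] t 8.95 tcp [0.4476 0.1455 0.1015] F [ 0.4  0.5 -1.4] open 0.0199 q [ 0.09  0.28 -0.57  2.09  0.21  0.82 -2.17]
```

View pics/w7.png

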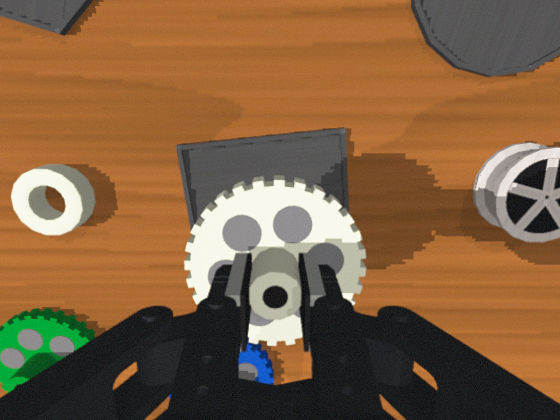

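Large gear held, heading to the round tray.

```bash
python3 -m inch '[[0.033,-0.035,0.002,-0.005,0.002,0,0],[0.066,-0.07,0.002,-0.005,0.002,0,0],[0.099,-0.105,0.002,-0.005,0.002,0,0],[0.122,-0.13,0.002,-0.005,0.002,0,0],[0.132,-0.14,0.002,-0.005,0.002,0,0],[0.132,-0.14,0.002,-0.005,0.002,0,0],[0.132,-0.14,0.002,-0.005,0.002,0,0]]'
python3 - <<'E'
from h import *
go(.588,.0135,.028)
E
```

```text
t: 9.7
ee_pos: [0.5845, 0.0144, 0.0969]
tool_rot: [0.002, 0.708, -0.707, -0.002]
ft_force: [-0.8, -0.2, -0.6]
opening: 0.0198
shift [ 0.0009 -0.004   0.0689] turn [ 0.007 -0.     0.001] t 9.7 tcp [0.5845 0.0144 0.0969] F [-0.8 -0.2 -0.6] open 0.0198 q [ 0.27  0.47 -0.47  1.82  0.26  0.92 -1.89]
```

```bash
python3 -m inch '[[0.001,-0.004,0.03,0.007,0,0.001,0],[0.001,-0.004,0.05,0.007,0,0.001,0],[0.001,-0.004,0.06,0.007,0,0.001,0],[0.001,-0.004,0.066,0.007,0,0.001,0],[0.001,-0.004,0.069,0.007,0,0.001,0],[0.001,-0.004,0.069,0.007,0,0.001,0]]'
python3 - <<'E'
from h import *
go(.588,.0135,.028)
im,d=viewer.camera("wrist"); cv2.imwrite("pics/w8.png",im[:,:,::-1])
E
```

```text
t: 10.3
ee_pos: [0.5865, 0.0151, 0.0299]
tool_rot: [0.001, 0.708, -0.706, -0.001]
ft_force: [-6.3, 0.3, 10.7]
opening: 0.02
shift [ 0.0016 -0.0015  0.0019] turn [ 0.002 -0.001  0.002] t 10.3 tcp [0.5865 0.0151 0.0299] F [-6.3  0.3 10.7] open 0.02 q [ 0.24  0.56 -0.44  1.86  0.32  0.79 -1.94]
```

View pics/w8.png

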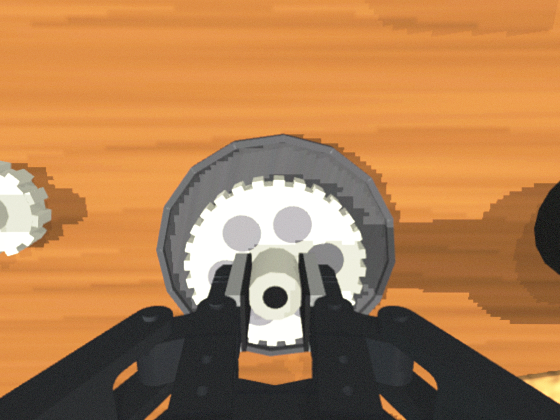

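```bash
python3 - <<'E'
from h import *
P=viewer.camera_params("wrist")
for n,l,z in (("tray",[(160,246),(394,246),(279,135),(279,355)],.006),("gear",[(184,262),(365,262),(275,178),(275,345)],.013),("hub",[(275,296)],.037)):
    p=plane(P,l,z)[:,:2]; print(n,p.round(4).tolist(),p[:2].mean(0).round(4),p[2:].mean(0).round(4))
E
```

```text
tray [[0.5936, 0.0678], [0.5939, -0.0401], [0.6443, 0.0132], [0.5338, 0.0126]] [0.5938 0.0139] [0.5891 0.0129]
gear [[0.589, 0.0554], [0.5892, -0.0254], [0.6274, 0.0149], [0.5452, 0.0147]] [0.5891 0.015 ] [0.5863 0.0148]
hub [[0.5863, 0.0148]] [0.5863 0.0148] [nan nan]<stdin>:4: RuntimeWarning: Mean of empty slice.
  ret = um.true_divide(
```

Gear is 3 mm from the tray centre (limit 15), so I release it.

```bash
python3 -m inch '[[0,0,-0.001,0,0,0,0.4],[0,0,-0.001,0,0,0,0.6],[0,0,-0.001,0,0,0,0.6],[0,0,-0.001,0,0,0,0.6],[0,0,-0.02,0,0,0,0.6],[0,0,-0.06,0,0,0,0.6],[0,0,-0.1,0,0,0,0.6],[0,0,-0.1,0,0,0,0.6]]'
python3 - <<'E'
from h import *
go(.467,-.1368,.1)
im,d=viewer.camera("wrist"); cv2.imwrite("pics/w9.png",im[:,:,::-1])
E
```

```text
t: 11.15
ee_pos: [0.5911, 0.0157, 0.1356]
tool_rot: [-0.003, 0.708, -0.707, 0.003]
ft_force: [0.4, -0.2, 0.6]
opening: 0.0511
shift [0.1523 0.1247 0.0345] turn [-0.009  0.     0.001] t 11.15 tcp [0.5911 0.0157 0.1356] F [ 0.4 -0.2  0.6] open 0.0511 q [ 0.28  0.43 -0.49  1.79  0.24  0.97 -1.87]
```

View pics/w9.png

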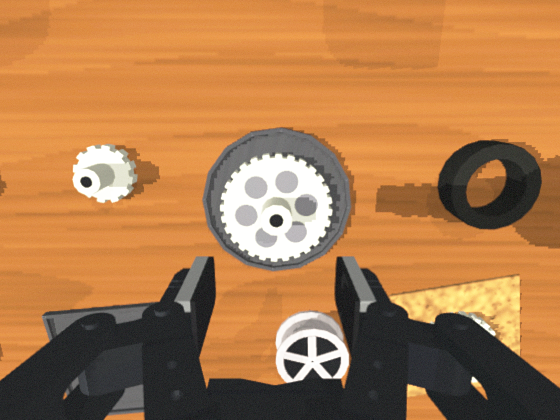

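The large gear lies flat inside the round tray (hub at 276,220). Back to the medium gear.

```bash
python3 -m inch '[[0.038,0.031,0.01,-0.009,0,0.001,0.6],[0.076,0.062,0.02,-0.009,0,0.001,0.6],[0.114,0.093,0.03,-0.009,0,0.001,0.6],[0.14,0.115,0.035,-0.009,0,0.001,0.6],[0.152,0.125,0.035,-0.009,0,0.001,0.6],[0.152,0.125,0.035,-0.009,0,0.001,0.6],[0.152,0.125,0.035,-0.009,0,0.001,0.6]]'
python3 - <<'E'
from h import *
go(.467,-.1368,.029)
P=viewer.camera_params("wrist");im,d=viewer.camera("wrist"); cv2.imwrite("pics/w10.png",im[:,:,::-1])
print(proj(P,[.467,-.1368,.038]))
E
```

```text
t: 11.9
ee_pos: [0.4647, -0.1363, 0.0969]
tool_rot: [0.002, 0.707, -0.707, -0.002]
ft_force: [0.4, 0.4, 1.0]
opening: 0.0512
shift [ 0.0005 -0.0026  0.0679] turn [0.005 0.001 0.   ] t 11.9 tcp [ 0.4647 -0.1363  0.0969] F [0.4 0.4 1. ] open 0.0512 q [ 0.59  0.31 -0.45  2.06  0.18  0.82 -1.54]
[[275.53488118 228.87737766]]
```

View pics/w10.png

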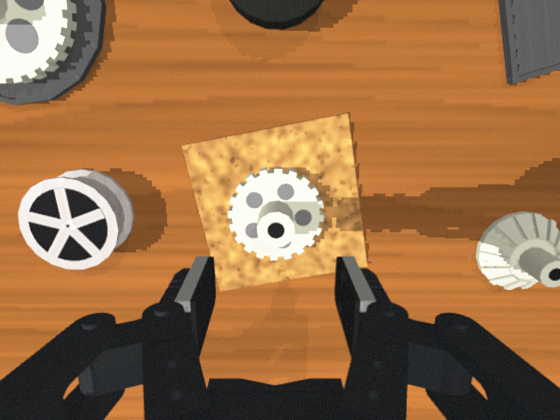

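Hub bore at (275,230), predicted (275.5,229). Descend, grip, lift.

```bash
python3 -m inch '[[0,-0.002,0.03,0.005,0.001,0,0.6],[0,-0.002,0.055,0.005,0.001,0,0.6],[0,-0.002,0.066,0.005,0.001,0,0.6],[0,-0.002,0.069,0.005,0.001,0,0.6],[0,-0.002,0.069,0.005,0.001,0,0.6],[0,-0.002,0.069,0.005,0.001,0,0.3],[0,-0.002,0.069,0.005,0.001,0,0],[0,-0.002,0.069,0.005,0.001,0,0],[0,-0.002,0.069,0.005,0.001,0,0],[0,-0.002,0.069,0.005,0.001,0,0],[0,-0.002,0.069,0.005,0.001,0,0],[0,-0.002,0.05,0.005,0.001,0,0],[0,-0.002,0.02,0.005,0.001,0,0],[0,-0.002,0,0.005,0.001,0,0],[0,-0.002,0,0.005,0.001,0,0]]' 40
python3 - <<'E'
from h import *
go(.444,.1475,.1)
im,d=viewer.camera("wrist"); cv2.imwrite("pics/w11.png",im[:,:,::-1])
E
```

```text
t: 13.45
ee_pos: [0.4696, -0.1364, 0.1]
tool_rot: [-0.002, 0.708, -0.707, 0.003]
ft_force: [0.3, 0.4, -0.6]
opening: 0.0202
shift [-0.2839  0.0252 -0.0009] turn [-0.007 -0.003  0.001] t 13.45 tcp [ 0.4696 -0.1364  0.1   ] F [ 0.3  0.4 -0.6] open 0.0202 q [ 0.59  0.3  -0.46  2.06  0.18  0.81 -1.55]
```

View pics/w11.png

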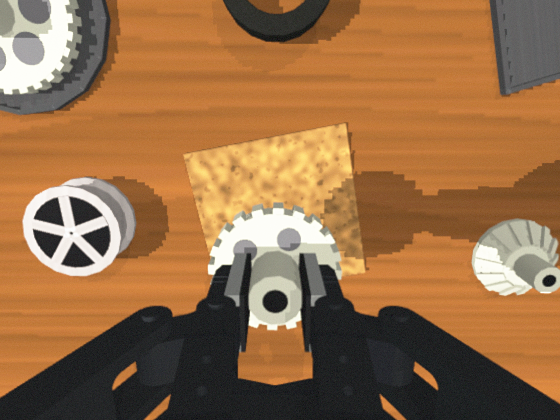

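Medium held; carry it to the square tray.

```bash
python3 -m inch '[[-0.045,0.004,-0.005,-0.007,-0.003,0,0],[-0.09,0.008,-0.005,-0.007,-0.003,0,0],[-0.135,0.012,-0.005,-0.007,-0.003,0,0],[-0.18,0.016,-0.005,-0.007,-0.003,0,0],[-0.225,0.02,-0.001,-0.007,-0.003,0,0],[-0.26,0.023,-0.001,-0.007,-0.003,0,0],[-0.28,0.025,-0.001,-0.007,-0.003,0,0],[-0.284,0.025,-0.001,-0.007,-0.003,0,0],[-0.284,0.025,-0.001,-0.007,-0.003,0,0]]'
python3 - <<'E'
from h import *
go(.444,.1475,.028)
E
```

```text
t: 14.4
ee_pos: [0.4422, 0.1475, 0.098]
tool_rot: [0.002, 0.708, -0.706, -0.002]
ft_force: [0.9, -1.3, -0.2]
opening: 0.0205
shift [ 0.     -0.0021  0.07  ] turn [0.005 0.001 0.002] t 14.4 tcp [0.4422 0.1475 0.098 ] F [ 0.9 -1.3 -0.2] open 0.0205 q [ 0.12  0.29 -0.61  2.1   0.22  0.82 -2.19]
```

```bash
python3 -m inch '[[0,-0.002,0.03,0.005,0.001,0.002,0],[0,-0.002,0.05,0.005,0.001,0.002,0],[0,-0.002,0.062,0.005,0.001,0.002,0],[0,-0.002,0.068,0.005,0.001,0.002,0],[0,-0.002,0.07,0.005,0.001,0.002,0],[0,-0.002,0.07,0.005,0.001,0.002,0]]'
python3 - <<'E'
from h import *
go(.444,.1475,.028)
im,d=viewer.camera("wrist"); cv2.imwrite("pics/w12.png",im[:,:,::-1])
E
```

```text
t: 15.0
ee_pos: [0.4442, 0.1465, 0.0285]
tool_rot: [-0.0, -0.707, 0.707, -0.001]
ft_force: [0.0, -0.7, 0.0]
opening: 0.0204
shift [-0.001   0.0002  0.0005] turn [-0.    -0.002 -0.001] t 15.0 tcp [0.4442 0.1465 0.0285] F [ 0.  -0.7  0. ] open 0.0204 q [ 0.05  0.41 -0.55  2.14  0.35  0.67 -2.3 ]
```

View pics/w12.png

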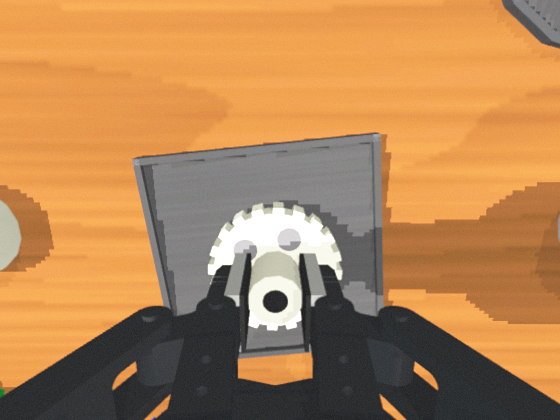

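No contact yet; lower 2 mm more, then release.

```bash
python3 -m inch '[[0,0,0.001,0,0,0,0],[0,0,0.002,0,0,0,0],[0,0,0.002,0,0,0,0]]'
python3 -m inch '[[0,0,0,0,0,0,0.4],[0,0,0,0,0,0,0.6],[0,0,0,0,0,0,0.6],[0,0,0,0,0,0,0.6],[0,0,-0.02,0,0,0,0.6],[0,0,-0.06,0,0,0,0.6],[0,0,-0.1,0,0,0,0.6],[0,0,-0.13,0,0,0,0.6],[0,0,-0.13,0,0,0,0.6]]'
python3 - <<'E'
from h import *
go(.611,.140,.15)
P=viewer.camera_params("wrist");im,d=viewer.camera("wrist"); cv2.imwrite("pics/w13.png",im[:,:,::-1])
print(proj(P,[[.444,.1475,.037],[.444,.1475,.006],[.611,.14,.034]]))
E
```

```text
t: 15.35
ee_pos: [0.445, 0.1471, 0.0283]
tool_rot: [0.0, -0.707, 0.708, -0.001]
ft_force: [-4.9, -1.6, 16.8]
opening: 0.0207
t: 16.25
ee_pos: [0.4477, 0.1485, 0.1622]
tool_rot: [0.004, -0.707, 0.708, -0.004]
ft_force: [0.3, -0.0, -0.9]
opening: 0.0511
shift [ 0.0083 -0.1632  0.0139] turn [-0.011  0.    -0.002] t 16.25 tcp [0.4477 0.1485 0.1622] F [ 0.3 -0.  -0.9] open 0.0511 q [ 0.16  0.2  -0.64  2.03  0.15  0.94 -2.13]
[[276.22015592 207.00080255]
 [276.13199662 196.30549298]
 [288.37600967 -54.56910783]]
```

View pics/w13.png

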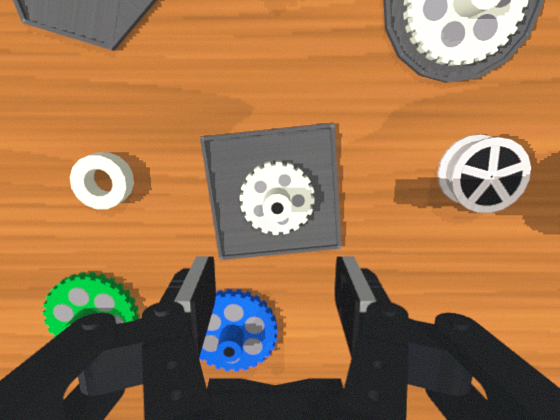

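The medium gear lies flat in the square tray (hub at 277,208, tray centre near 275,192). Now the small gear.

```bash
python3 -m inch '[[0.002,-0.045,0.004,-0.011,0,-0.002,0.6],[0.004,-0.09,0.008,-0.011,0,-0.002,0.6],[0.006,-0.13,0.012,-0.011,0,-0.002,0.6],[0.008,-0.155,0.014,-0.011,0,-0.002,0.6],[0.008,-0.163,0.014,-0.011,0,-0.002,0.6],[0.008,-0.163,0.014,-0.011,0,-0.002,0.6],[0.008,-0.163,0.014,-0.011,0,-0.002,0.6]]'
python3 - <<'E'
from h import *
go(.611,.140,.0255)
P=viewer.camera_params("wrist");im,d=viewer.camera("wrist"); cv2.imwrite("pics/w14.png",im[:,:,::-1])
print(proj(P,[[.611,.14,.034],[.6155,.282,.006]]))
E
```

```text
t: 17.0
ee_pos: [0.6074, 0.1399, 0.1462]
tool_rot: [0.003, 0.708, -0.707, -0.002]
ft_force: [-1.0, 0.1, -0.5]
opening: 0.0513
shift [-0.0003 -0.0044  0.1206] turn [ 0.007 -0.001  0.002] t 17.0 tcp [0.6074 0.1399 0.1462] F [-1.   0.1 -0.5] open 0.0513 q [ 0.13  0.49 -0.56  1.69  0.29  1.06 -2.1 ]
[[274.38564909 199.64779901]
 [ 88.85231713 183.34873718]]
```

View pics/w14.png

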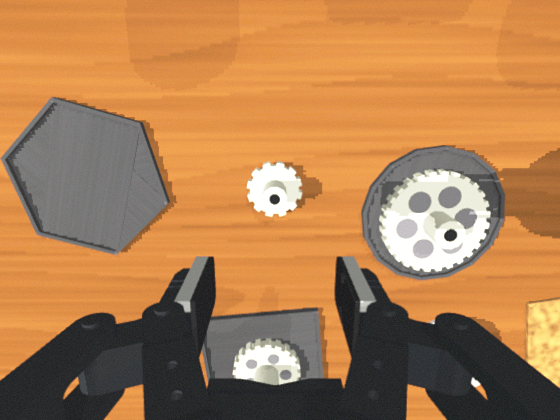

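Small hub at (275,199), predicted (274,200). Descend, grip, lift; also compute the hexagon centre from this picture.

```bash
python3 - <<'E'
from h import *
P=viewer.camera_params("wrist")
p=plane(P,[(55,98),(143,122),(170,202),(118,253),(41,234),(4,160)],.006); print(p.mean(0))
E
python3 -m inch '[[0,-0.004,0.04,0.007,0,0.002,0.6],[0,-0.004,0.08,0.007,0,0.002,0.6],[0,-0.004,0.105,0.007,0,0.002,0.6],[0,-0.004,0.117,0.007,0,0.002,0.6],[0,-0.004,0.121,0.007,0,0.002,0.6],[0,-0.004,0.121,0.007,0,0.002,0.6],[0,-0.004,0.121,0.007,0,0.002,0.3],[0,-0.004,0.121,0.007,0,0.002,0],[0,-0.004,0.121,0.007,0,0.002,0],[0,-0.004,0.121,0.007,0,0.002,0],[0,-0.004,0.121,0.007,0,0.002,0],[0,-0.004,0.121,0.007,0,0.002,0],[0,-0.004,0.1,0.007,0,0.002,0],[0,-0.004,0.06,0.007,0,0.002,0],[0,-0.004,0.05,0.007,0,0.002,0],[0,-0.004,0.05,0.007,0,0.002,0]]' 40
python3 - <<'E'
from h import *
go(.617,.282,.1)
im,d=viewer.camera("wrist"); cv2.imwrite("pics/w15.png",im[:,:,::-1])
E
```

```text
[0.61745821 0.28178958 0.006     ]
t: 18.65
ee_pos: [0.6127, 0.1404, 0.0988]
tool_rot: [0.002, -0.707, 0.707, -0.002]
ft_force: [0.3, 0.5, -0.1]
opening: 0.0163
shift [-0.1416 -0.0043 -0.0012] turn [-0.005 -0.001 -0.   ] t 18.65 tcp [0.6127 0.1404 0.0988] F [ 0.3  0.5 -0.1] open 0.0163 q [ 0.11  0.54 -0.54  1.72  0.33  0.96 -2.13]
```

View pics/w15.png

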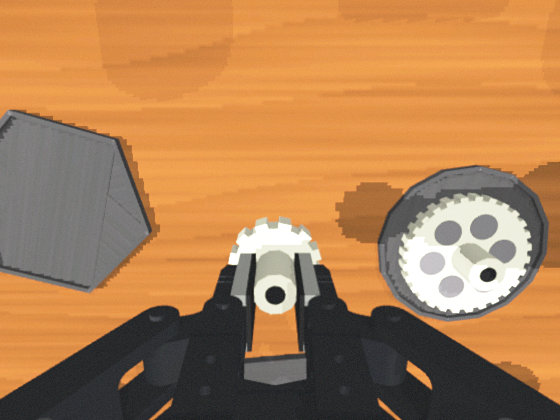

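Small gear held; hexagon centre (0.617, 0.282).

```bash
python3 -m inch '[[-0.04,-0.001,-0.001,-0.005,-0.001,0,0],[-0.08,-0.002,-0.001,-0.005,-0.001,0,0],[-0.115,-0.003,-0.001,-0.005,-0.001,0,0],[-0.135,-0.004,-0.001,-0.005,-0.001,0,0],[-0.142,-0.004,-0.001,-0.005,-0.001,0,0],[-0.142,-0.004,-0.001,-0.005,-0.001,0,0],[-0.142,-0.004,-0.001,-0.005,-0.001,0,0]]'
python3 - <<'E'
from h import *
go(.617,.282,.028)
E
```

```text
t: 19.4
ee_pos: [0.6154, 0.2793, 0.0966]
tool_rot: [-0.003, -0.706, 0.708, 0.001]
ft_force: [-0.6, -1.0, -0.9]
opening: 0.0165
shift [-0.0029 -0.0019  0.0686] turn [ 0.005 -0.003 -0.002] t 19.4 tcp [0.6154 0.2793 0.0966] F [-0.6 -1.  -0.9] open 0.0165 q [-0.11  0.63 -0.54  1.59  0.36  1.03 -2.34]
```

```bash
python3 -m inch '[[-0.003,-0.002,0.03,0.005,-0.003,-0.002,0],[-0.003,-0.002,0.05,0.005,-0.003,-0.002,0],[-0.003,-0.002,0.062,0.005,-0.003,-0.002,0],[-0.003,-0.002,0.068,0.005,-0.003,-0.002,0],[-0.003,-0.002,0.07,0.005,-0.003,-0.002,0],[-0.003,-0.002,0.07,0.005,-0.003,-0.002,0]]'
python3 - <<'E'
from h import *
go(.617,.282,.028)
im,d=viewer.camera("wrist"); cv2.imwrite("pics/w16.png",im[:,:,::-1])
E
```

```text
t: 20.0
ee_pos: [0.6167, 0.2789, 0.0301]
tool_rot: [-0.003, -0.706, 0.708, -0.001]
ft_force: [-8.8, -8.0, 19.9]
opening: 0.0162
shift [-0.0031 -0.0003  0.0021] turn [ 0.002 -0.006 -0.003] t 20.0 tcp [0.6167 0.2789 0.0301] F [-8.8 -8.  19.9] open 0.0162 q [-0.14  0.7  -0.51  1.63  0.41  0.93 -2.37]
```

View pics/w16.png

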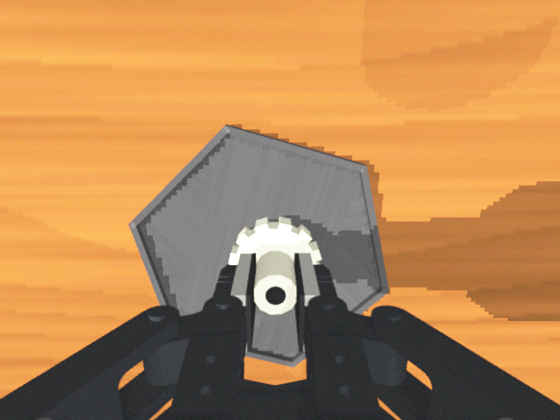

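In contact with the tray floor, roughly centred. Release, rise and look.

```bash
python3 -m inch '[[0,0,-0.002,0,0,0,0.4],[0,0,-0.002,0,0,0,0.6],[0,0,-0.002,0,0,0,0.6],[0,0,-0.002,0,0,0,0.6],[0,0,-0.02,0,0,0,0.6],[0,0,-0.06,0,0,0,0.6],[0,0,-0.1,0,0,0,0.6],[0,0,-0.12,0,0,0,0.6],[0,0,-0.12,0,0,0,0.6]]'
python3 - <<'E'
from h import *
go(.437,-.3,.15)
P=viewer.camera_params("wrist");im,d=viewer.camera("wrist"); cv2.imwrite("pics/w17.png",im[:,:,::-1])
print(proj(P,[[.617,.282,.037],[.617,.282,.006]]))
E
```

```text
t: 20.95
ee_pos: [0.6192, 0.2816, 0.1557]
tool_rot: [0.002, -0.706, 0.708, -0.003]
ft_force: [-0.1, 1.0, 0.4]
opening: 0.0509
shift [0.5821 0.1808 0.0056] turn [-0.006 -0.002 -0.003] t 20.95 tcp [0.6192 0.2816 0.1557] F [-0.1  1.   0.4] open 0.0509 q [-0.1   0.57 -0.56  1.54  0.33  1.12 -2.31]
[[273.9816479  206.86226757]
 [274.04513208 195.760381  ]]
```

View pics/w17.png

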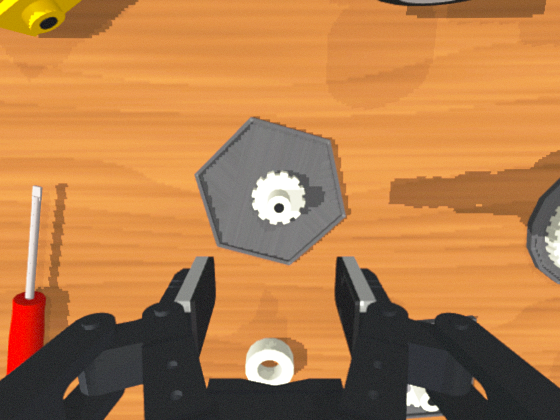

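The small gear is centred in the hexagon (hub 279,208; predicted 274,207). Now to the bevel gear.

```bash
python3 -m inch '[[0.045,0.014,0.005,-0.006,-0.002,-0.003,0.6],[0.09,0.028,0.005,-0.006,-0.002,-0.003,0.6],[0.135,0.042,0.005,-0.006,-0.002,-0.003,0.6],[0.18,0.056,0.005,-0.006,-0.002,-0.003,0.6],[0.225,0.07,0.005,-0.006,-0.002,-0.003,0.6],[0.27,0.084,0.005,-0.006,-0.002,-0.003,0.6],[0.315,0.098,0.005,-0.006,-0.002,-0.003,0.6],[0.36,0.112,0.005,-0.006,-0.002,-0.003,0.6],[0.405,0.126,0.005,-0.006,-0.002,-0.003,0.6],[0.45,0.14,0.005,-0.006,-0.002,-0.003,0.6],[0.495,0.154,0.005,-0.006,-0.002,-0.003,0.6],[0.535,0.167,0.005,-0.006,-0.002,-0.003,0.6],[0.565,0.176,0.005,-0.006,-0.002,-0.003,0.6],[0.582,0.181,0.005,-0.006,-0.002,-0.003,0.6],[0.582,0.181,0.005,-0.006,-0.002,-0.003,0.6],[0.582,0.181,0.005,-0.006,-0.002,-0.003,0.6]]'
python3 - <<'E'
from h import *
go(.437,-.3,.029)
P=viewer.camera_params("wrist");im,d=viewer.camera("wrist"); cv2.imwrite("pics/w18.png",im[:,:,::-1])
print(proj(P,[[.437,-.3,.036],[.614,-.2957,.006]]))
E
```

```text
t: 22.6
ee_pos: [0.4352, -0.2998, 0.1489]
tool_rot: [0.002, 0.707, -0.707, -0.002]
ft_force: [0.7, 0.3, -0.6]
opening: 0.0515
shift [ 0.0002 -0.0024  0.1199] turn [0.005 0.    0.001] t 22.6 tcp [ 0.4352 -0.2998  0.1489] F [ 0.7  0.3 -0.6] open 0.0515 q [ 0.86  0.3  -0.4   1.92  0.15  0.96 -1.18]
[[275.04639271 202.02352699]
 [268.59326909 -79.68199415]]
```

View pics/w18.png

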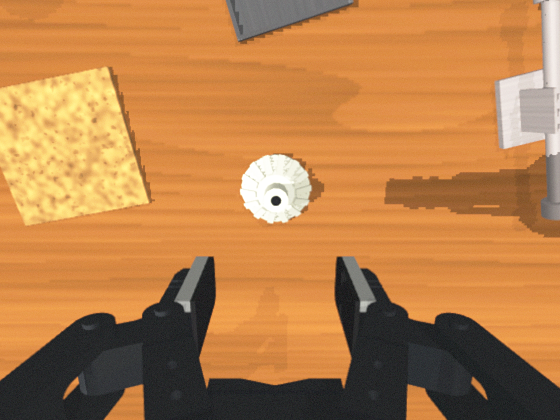

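Bevel hub at (276,201), predicted (275,202). Descend, grip its hub, lift.

```bash
python3 -m inch '[[0,-0.003,0.04,0.005,0,0.001,0.6],[0,-0.003,0.08,0.005,0,0.001,0.6],[0,-0.003,0.105,0.005,0,0.001,0.6],[0,-0.003,0.117,0.005,0,0.001,0.6],[0,-0.003,0.12,0.005,0,0.001,0.6],[0,-0.003,0.12,0.005,0,0.001,0.6],[0,-0.003,0.12,0.005,0,0.001,0.3],[0,-0.003,0.12,0.005,0,0.001,0],[0,-0.003,0.12,0.005,0,0.001,0],[0,-0.003,0.12,0.005,0,0.001,0],[0,-0.003,0.12,0.005,0,0.001,0],[0,-0.003,0.12,0.005,0,0.001,0]]' 40
python3 -m inch '[[0,0,-0.02,0,0,0,0],[0,0,-0.05,0,0,0,0],[0,0,-0.07,0,0,0,0],[0,0,-0.07,0,0,0,0]]'
python3 - <<'E'
from h import *
go(.615,-.2955,.1)
im,d=viewer.camera("wrist"); cv2.imwrite("pics/w19.png",im[:,:,::-1])
E
```

```text
t: 23.85
ee_pos: [0.4391, -0.2997, 0.0305]
tool_rot: [-0.0, 0.707, -0.707, 0.001]
ft_force: [-0.4, 0.6, 6.0]
opening: 0.0162
t: 24.25
ee_pos: [0.441, -0.3009, 0.1036]
tool_rot: [-0.001, 0.707, -0.707, 0.005]
ft_force: [0.2, 0.2, -0.3]
opening: 0.0166
shift [-0.0053 -0.174   0.005 ] turn [-0.008 -0.005  0.001] t 24.25 tcp [ 0.441  -0.3009  0.1036] F [ 0.2  0.2 -0.3] open 0.0166 q [ 0.85  0.36 -0.4   1.95  0.18  0.85 -1.22]
```

View pics/w19.png

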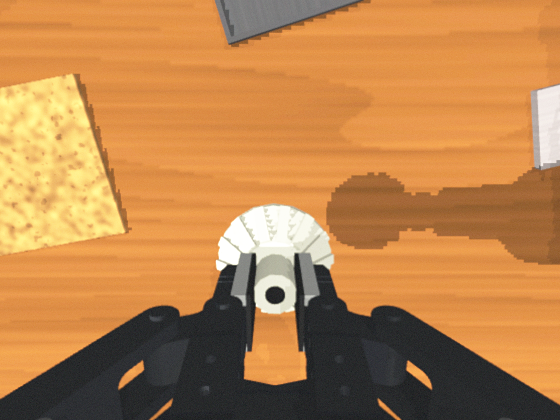

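Bevel held (underside about 30 mm below the TCP). Carry it to the oblong tray and look from above it.

```bash
python3 -m inch '[[-0.001,-0.045,0,-0.008,-0.005,0.001,0],[-0.003,-0.09,0,-0.008,-0.005,0.001,0],[-0.004,-0.13,0,-0.008,-0.005,0.001,0],[-0.005,-0.16,0,-0.008,-0.005,0.001,0],[-0.005,-0.174,0,-0.008,-0.005,0.001,0],[-0.005,-0.174,0,-0.008,-0.005,0.001,0],[-0.005,-0.174,0,-0.008,-0.005,0.001,0]]'
python3 - <<'E'
from h import *
go(.615,-.2955,.0335)
P=viewer.camera_params("wrist");im,d=viewer.camera("wrist"); cv2.imwrite("pics/w20.png",im[:,:,::-1])
print(proj(P,[[.615,-.2955,.006]]))
E
```

```text
t: 25.0
ee_pos: [0.6122, -0.295, 0.1012]
tool_rot: [-0.001, -0.707, 0.707, 0.003]
ft_force: [0.1, -0.8, -0.8]
opening: 0.0162
shift [ 0.0007 -0.0032  0.0677] turn [ 0.006  0.002 -0.   ] t 25.0 tcp [ 0.6122 -0.295   0.1012] F [ 0.1 -0.8 -0.8] open 0.0162 q [ 0.65  0.6  -0.38  1.58  0.25  1.02 -1.37]
[[275.85719555 208.24109137]]
```

View pics/w20.png

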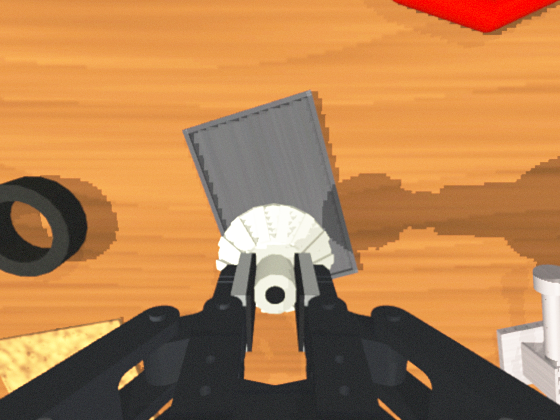

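```bash
python3 - <<'E'
from h import *
P=viewer.camera_params("wrist")
p=plane(P,[(185,130),(312,92),(356,271)],.006); print(p.round(4),(p[0]+p[2])/2, np.linalg.norm(p[0]-p[1]),np.linalg.norm(p[2]-p[1]))
E
python3 -m inch '[[0.001,-0.004,0.03,0.006,0.002,0,0],[0.001,-0.004,0.048,0.006,0.002,0,0],[0.001,-0.004,0.058,0.006,0.002,0,0],[0.001,-0.004,0.064,0.006,0.002,0,0],[0.001,-0.004,0.067,0.006,0.002,0,0],[0.001,-0.004,0.068,0.006,0.002,0,0],[0.001,-0.004,0.068,0.006,0.002,0,0]]'
python3 - <<'E'
from h import *
go(.616,-.2955,.0335)
im,d=viewer.camera("wrist"); cv2.imwrite("pics/w21.png",im[:,:,::-1])
E
```

```text
[[ 0.6648 -0.2403  0.006 ]
 [ 0.687  -0.3175  0.006 ]
 [ 0.5691 -0.3513  0.006 ]] [ 0.61696879 -0.29580406  0.006     ] 0.08034201137743098 0.12271929921373774
t: 25.75
ee_pos: [0.616, -0.2965, 0.0342]
tool_rot: [0.0, -0.707, 0.707, -0.001]
ft_force: [0.0, 0.2, -0.4]
opening: 0.0159
shift [-0.001  -0.      0.0007] turn [-0.001 -0.001 -0.001] t 25.75 tcp [ 0.616  -0.2965  0.0342] F [ 0.   0.2 -0.4] open 0.0159 q [ 0.64  0.68 -0.36  1.61  0.29  0.9  -1.4 ]
```

View pics/w21.png

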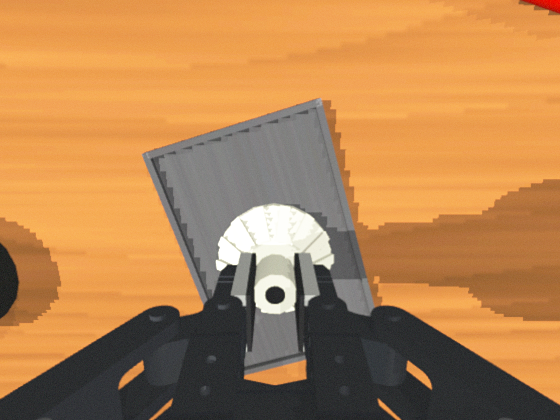

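No contact yet, so lower in 1 mm rows.

```bash
python3 -m inch '[[0,0,0.001,0,0,0,0],[0,0,0.002,0,0,0,0],[0,0,0.002,0,0,0,0]]'
```

```text
t: 26.1
ee_pos: [0.6166, -0.2967, 0.0336]
tool_rot: [0.0, -0.707, 0.707, -0.001]
ft_force: [-1.1, -0.4, 4.5]
opening: 0.0164
```

Contact at 4.5 N. Release, rise, and check.

```bash
python3 -m inch '[[0,0,0,0,0,0,0.4],[0,0,0,0,0,0,0.6],[0,0,0,0,0,0,0.6],[0,0,0,0,0,0,0.6],[0,0,-0.02,0,0,0,0.6],[0,0,-0.06,0,0,0,0.6],[0,0,-0.1,0,0,0,0.6],[0,0,-0.14,0,0,0,0.6],[0,0,-0.17,0,0,0,0.6],[0,0,-0.17,0,0,0,0.6]]'
python3 - <<'E'
from h import *
for n in ("wrist","top"):
    im,d=viewer.camera(n); cv2.imwrite(f"pics/{n}_end.png",im[:,:,::-1])
im=cv2.imread("pics/top_end.png")
cv2.imwrite("pics/te.png",cv2.resize(im[100:280,110:450],None,fx=2.3,fy=2.3,interpolation=cv2.INTER_CUBIC))
go(.616,-.2955,.2)
E
```

```text
t: 27.1
ee_pos: [0.6193, -0.2973, 0.2095]
tool_rot: [0.002, -0.707, 0.708, -0.006]
ft_force: [0.9, -0.7, 0.2]
opening: 0.0513
shift [-0.001   0.0004  0.0042] turn [-0.003 -0.002 -0.001] t 27.2 tcp [ 0.6164 -0.2965  0.2042] F [-0.4  0.  -0.7] open 0.0511 q [ 0.66  0.51 -0.4   1.48  0.21  1.19 -1.34]
```

View pics/wrist_end.png

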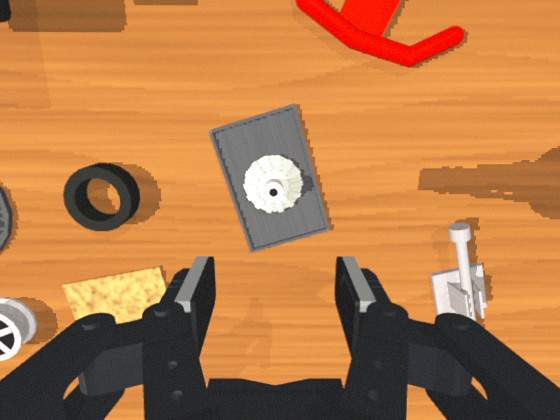

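View pics/te.png

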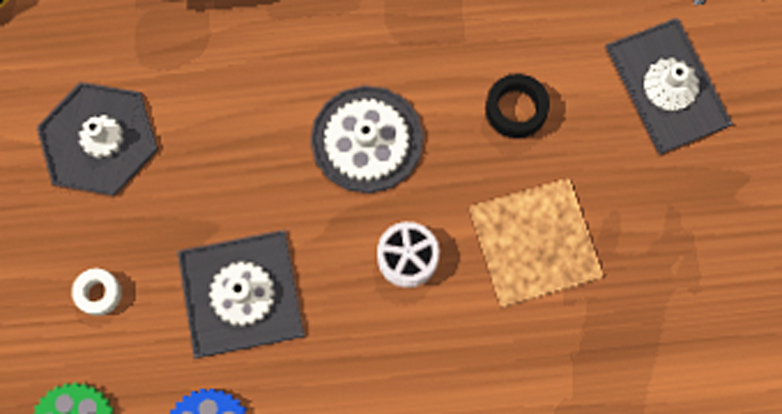

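All four gears lie in their trays, with hubs in the enlarged top view at small (95,128), large (366,130), medium (240,288) and bevel (679,72). A numeric check before handing in.

```bash
python3 - <<'E'
from h import *
P=viewer.camera_params("top")
for n,x,y,z,c in (("small",95,128,.037,(.616,.282)),("large",366,130,.037,(.587,.0135)),("medium",240,288,.037,(.444,.1475)),("bevel",679,72,.039,(.615,-.2955)),("ring",96,291,.018,(.4558,.2849))):
    p=plane(P,[(110+(x+.5)/2.3-.5,100+(y+.5)/2.3-.5)],z)[0,:2]; print(n,p.round(4),"off mm",(1000*(p-c)).round(1))
s=arm.get_state(); print(np.abs(s["qd"]).max(),s["t"])
E
```

```text
small [0.6134 0.2757] off mm [-2.6 -6.3]
large [0.5837 0.0137] off mm [-3.3  0.2]
medium [0.4415 0.1441] off mm [-2.5 -3.4]
bevel [ 0.6132 -0.2968] off mm [-1.8 -1.3]
ring [0.4561 0.2847] off mm [ 0.3 -0.2]
0.04116342495199736 27.2
```

```bash
python3 -m inch '[[0,0,0,0,0,0,0.6],[0,0,0,0,0,0,0.6],[0,0,0,0,0,0,0.6]]' && python3 -c "
from bench import arm
print(arm.close_job())"
```

```text
t: 27.5
ee_pos: [0.6158, -0.2963, 0.2028]
tool_rot: [0.0, -0.707, 0.707, -0.001]
ft_force: [0.1, -0.1, 0.3]
opening: 0.0512
the job is handed in; nothing more can be done
None
```

All four gears are sorted and the job is handed in, at 27.5 s of the 118 s allowed; the hand-in reports no verdict. I parked the medium gear on the cork mat and released it, moved the large gear to the round tray, then brought the medium gear to the square tray. After that the small gear went to the six-sided tray and the bevel gear to the oblong tray.

In the last top-camera check each gear looked flat, hub up and released. Their distances from the tray centres, against the 15 mm limit:

| Gear | Distance from tray centre |
|---|---|
| Large | about 3 mm |
| Medium | about 4 mm |
| Small | about 7 mm |
| Bevel | about 2 mm |

- **Flatness:** this was judged from the pictures and the contact felt when each gear was set down. I did not measure tilt or final height separately.
- **Plain ring:** it moved less than 1 mm by measurement, which is within the noise.
- **Look-alikes:** I did not touch the blue or green gear.
- **Camera disagreement:** the wrist and top cameras differed by 2 to 4 mm in x throughout, about the stated calibration error.

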